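# Lock the tile saw's tray and hold a blank square in the fence corner

## Task

At the wet tile saw, first lock the rolling tray by sliding the red-knobbed bolt fully home into its keeper. Then lay the red blank flat on the tray and press it into the corner, one end flush against the dark fence and a long side flush against the yellow guide, without rolling the tray or shifting the guide. Finish while still holding it in the gripper, pressed firmly against both at once, so that the cut can be marked; leave the other blanks, the nippers, the brush and the mug where they are.

Things in the scene. Friction and masses are not known exactly. Their poses are not given: they have to be found in the camera images.
- bolt (a joint): Slide of the tray bolt (m): 0 withdrawn, 0.030 fully home in the keeper on the tray's edge; it grows as the bolt moves along the saw's +x (see corner for the saw's axes), away from the robot. It stays where it is left and takes about 2.5 N to slide. It starts at 0 to 0.006.
- bolt_knob (a point): Centre of the top of the bolt's upright red knob, a cylinder 16 mm across reaching 32 mm down from here, moving with the bolt; axes as corner. It is 25 mm above the tray's top. Steel barrels on the bolt's line top out 33 mm under this point, the brass keeper 29 mm under it; with the bolt home the knob's axis is 20 mm short of the keeper and 38 mm short of the tray's edge.
- tray (a joint): Travel of the saw's rolling aluminium tray (m): 0 at home, as it starts; it grows as the tray rolls along the saw's -y towards the blade. Free, it rolls at a push of about 3 N along its travel; with the bolt home it has 2 mm of play.
- corner (a point): Inner corner on the tray's top, where fence face and yellow guide face meet, 135 mm above the bench. Axes are the saw's (yaw within 0.12 rad of the world's): y away from the fence along the tray's travel, x away from the robot, z up. The tray's flat top runs 250 mm along +y and 120 mm along -x. The seated blank's origin lies at (-0.025, 0.060, 0) in this frame, with its y axis along y.
- fence: Dark steel fence along the tray's blade end, fixed to the tray: 18 mm high, 12 mm thick, 220 mm long along the saw's x, with a narrow blade kerf that does not snag. Origin is not on the fence: use corner. The saw's blade guard and motor, up to 320 mm above the bench, begin 165 mm beyond the fence's face.
- guide: Yellow L-shaped guide clamped on the fence, at a different place along it each time: its stop leg is 12 mm thick, 24 mm high and reaches only 40 mm from the fence along +y, so that the rest of the blank's long side stays clear. Its clamp, behind the leg over the fence, is 38 mm high with a black thumb knob. Origin and axes as corner.
- red_blank: The terracotta-red tile blank, a plain bar 50 mm (its x) by 120 mm (its y) by 25 mm high, 0.2 to 0.45 kg, lying flat on the bench left of the saw. Origin at the centre of its underside; either end may go to the fence.
- white_blank: White marble blank of the same size; not wanted, leave it.
- blue_blank: Blue glazed blank of the same size; not wanted, leave it. The three blanks swap places; their long sides lie within about 0.45 rad of the world's x.
- nippers: Tile nippers with blue handles, lying on the bench in front of the saw, 170 mm long, 13 mm high. Origin under the middle.
- brush: Brush lying across on the bench between the robot and the saw's blade end.
- mug: White mug, 80 mm across and 90 mm high, between the robot and the blanks.

How it is judged:
By the outcome, as a careful person would: the job done as asked, in the order asked, and still so for the second after the job is handed in, while the arm keeps its last pose, push and grip.
It also fails if it takes over 58 s, if anything falls off the work surface, if the arm or the gripper's body presses on something with over 40 N, if the wrist force passes 120 N, or if a joint passes its speed limit or range.

## Robot

A 7-joint arm with a two-finger parallel gripper is mounted at the origin on the work surface. World frame = base frame: x ahead of the robot, y to its left, z up, the work surface at z = 0. Lengths are in m, angles in rad, forces in N, time in s.
With the tool pointing down it reaches from about 0.4 to 0.875 m from the base axis. Payload 19.3 kg.
Tool frame: the origin (TCP) lies at the very end of the fingers, on their centre line; the grasp point (between the pads) lies 19 mm behind it; z points along the fingers, y is the line along which they close (so a half turn about z gives the same grasp; the last joint's range is limited). The gripper opens to 85 mm and grips with 20 to 120 N. Pads are 22 mm wide; open, the fingers measure 114 mm over their backs; the gripper's body (76 mm by 85 mm) begins 54 mm behind the grasp point. The pads swing forward as they close: fully open they stand 13 mm farther back than shut.
Start: joints at [-1.194, 0.521, -0.036, 1.599, 0.021, 1.021, -0.113], TCP at [0.27, 0.564, 0.207] pointing down, gripper open.
Joint ranges: [-2.91, 2.91], [-0.3, 2.13], [-1.5, 1.42], [0.17, 2.43], [-1.26, 4.41], [0.16, 1.93], [-2.52, 2.52]. Speed limits (rad/s): [1.89, 1.89, 2.39, 2.39, 3.01, 3.01, 3.01].

## Interface

Orientations are given as [roll, pitch, yaw] about the fixed x, y, z axes, in that order (R = Rz(yaw) Ry(pitch) Rx(roll)).
In Python, from workcell import bot gives the robot as it stands.
- The arm moves only by the shell command python3 -m crank 'ROWS' [FORCE]. ROWS is a JSON object of lists of equal length, an entry for each row: "travel": the shift along the world's x, y, z in cm, a list of three; "turn": the turn, a rotation vector about the world's x, y, z in degrees, a list of three; "gripper": the closure, from 0 (fully open) to 1 (shut). A call has exactly 5 rows; each row is the pose to reach, as a shift and turn from the pose commanded when the call began; what a row does not reach only later rows make up. A row lasts 1/10 s, in which the tool goes at most 50 mm and 8.59 degrees, less where a joint would pass 70% of its speed; a pose out of reach is approached as far as the arm can. A call with a gripper value outside its range is refused whole. The fingers move at their own pace and stop on an object; FORCE is the grip in N (left out, the last holds). Time passes only in rows, so rows that repeat a pose let the fingers close, or fill a call up. It gives the time, the measured TCP pose, the force, the opening and the grip force at its end, in the units of the state.
- bot.observe(): the state, without advancing time (a new reading comes with each control period).
- bot.grab_frame(name): name is "side" or "top"; returns a dict with "pixels" (480x640x3 uint8, red, green, blue), "fx", "fy", "cx", "cy" (pixels), "extrinsics" (4x4, takes a point from world to camera coordinates). Camera axes: x right, y down, z forward; pixel columns grow to the right and rows downward; lengths in m; the calibration is good to about 2 mm. A picture is of the moment at which its call begins. There is no depth.
- bot.job_done(): hands the job in; it is judged then, once.
The state is a dict: "clock": time; "qpos": joint angles; "qd": joint speeds; "joint_efforts": joint torques, N m; "position": TCP position; "tool_rot": TCP orientation; "force": force on the tool from outside, world axes, zero at the start; "moment": the same for the moment, N m; "grip_width": finger opening in m; "finger_force": force on a finger pad.
Only numpy, scipy, OpenCV 4.12 (cv2) and the standard library are available. Lean on these libraries where they do the work, as an engineer would, in place of code of your own. Each camera call takes 0.05 s, during which the arm holds its last target. There are 200 camera calls.

## Working session

There is one attempt and no reset: what is moved stays moved. The work goes in short steps, Python scripts to look and compute and a shell command to move; the robot and the scene stay as the last step left them, time stands still between calls to the robot, and variables do not carry over. Pictures are saved under pics/ and viewed, at most 10 in all, crops included, and the job is handed in when it is done.

```bash
mkdir -p pics; python3 - <<'E'
from workcell import bot
import cv2,json,numpy as np
for n in("top","side"):
    f=bot.grab_frame(n); cv2.imwrite(f"pics/{n}0.png",f["pixels"][:,:,::-1])
    np.savez(n+"0.npz",**f); print(n,f["fx"],f["cx"],f["cy"],np.round(f["extrinsics"],3).tolist())
s=bot.observe();print(s["clock"],s["position"],s["tool_rot"],s["grip_width"])
E
```

```text
top 446.150245801589 328.48626874033295 252.0665419428019 [[0.006, -1.0, 0.003, 0.082], [-0.991, -0.007, -0.135, 0.491], [0.135, -0.002, -0.991, 0.917], [0.0, 0.0, 0.0, 1.0]]
side 474.9837059913194 325.5026882479936 239.74645937662228 [[0.953, -0.304, -0.022, -0.428], [-0.212, -0.611, -0.762, 0.226], [0.218, 0.731, -0.647, 0.839], [0.0, 0.0, 0.0, 1.0]]
0.1 [0.26993704 0.56333632 0.20649164] [-3.14058757e+00  6.13854744e-05  2.69478797e+00] 0.08584779995717232
```

View pics/top0.png

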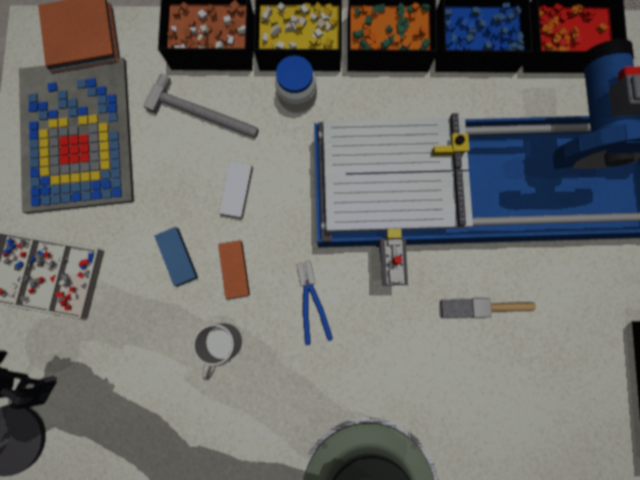

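View pics/side0.png

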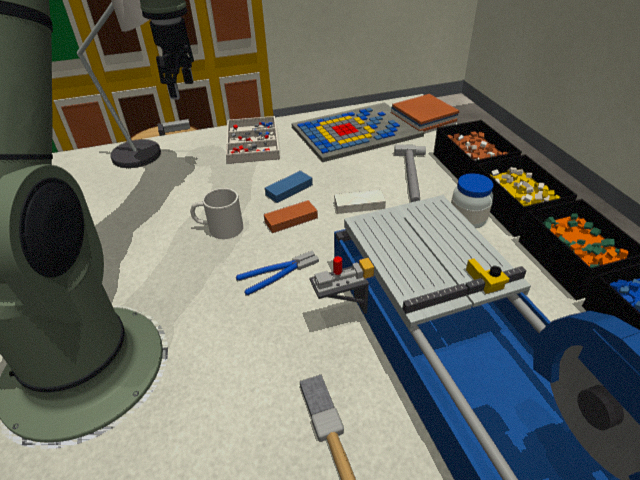

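Top view: the red blank is around (234,270), the knob (397,260), the guide leg (445,150), and the fence column runs x≈455–465. Next I'll enlarge the parts that matter.

```bash
python3 - <<'E'
import cv2
t=cv2.imread("pics/top0.png");s=cv2.imread("pics/side0.png")
def up(im,x,y,w,h,k):return cv2.resize(im[y:y+h,x:x+w],None,fx=k,fy=k,interpolation=cv2.INTER_CUBIC)
cv2.imwrite("pics/c1.png",up(t,372,110,100,100,5)) # unused alone
a=up(t,375,115,100,75,8);cv2.imwrite("pics/c1.png",a)
b=cv2.hconcat([up(t,370,225,50,70,8),up(t,210,230,50,70,8)]);cv2.imwrite("pics/c2.png",b)
c=cv2.hconcat([up(s,310,245,70,60,5),up(s,455,250,80,60,5)]);cv2.imwrite("pics/c3.png",c)
E
```

```text
(no output)
```

View pics/c1.png

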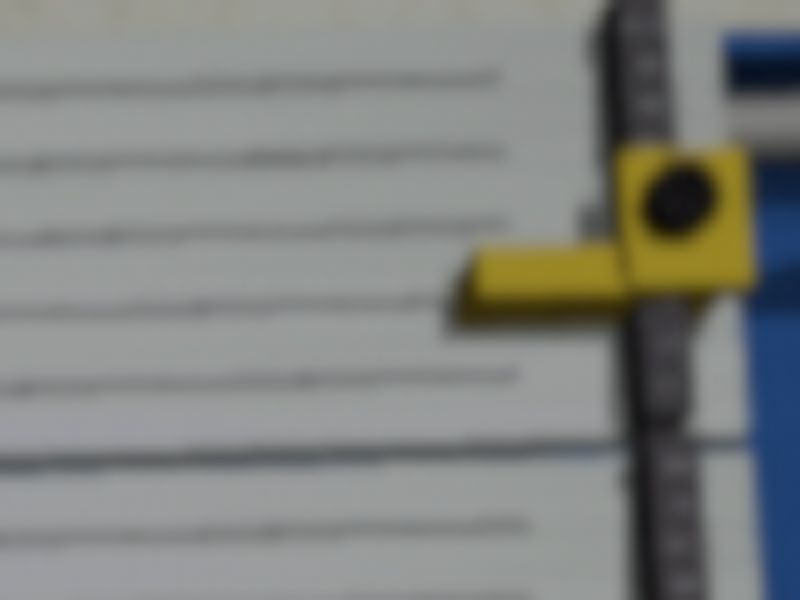

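View pics/c2.png

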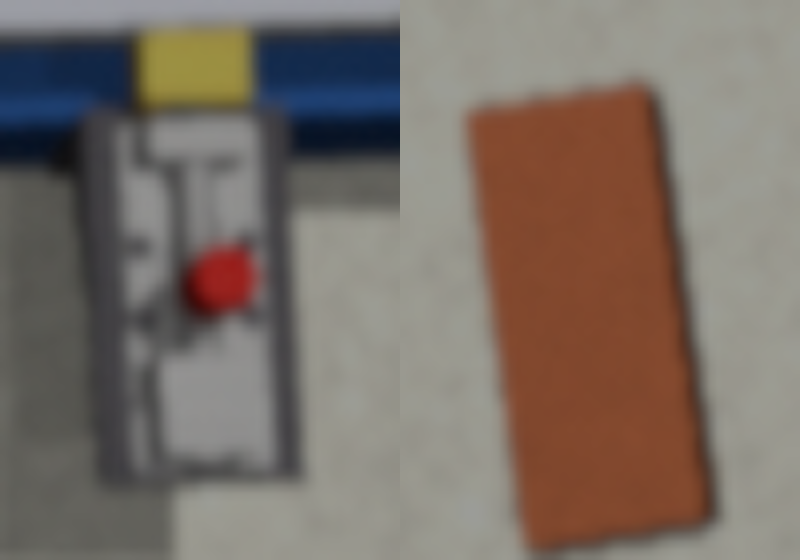

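View pics/c3.png

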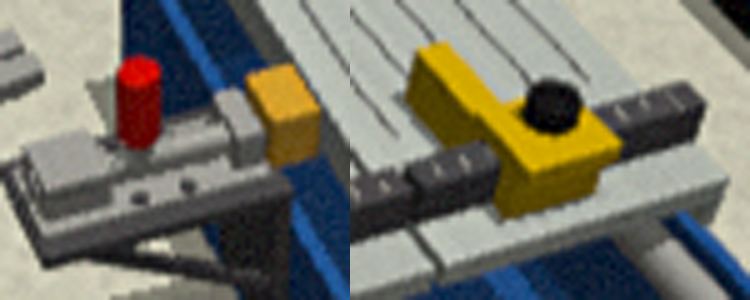

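Readings from the crops (×8 top, ×5 side):
- Guide leg: near top edge runs from top (434.4,152.5) to (453.1,152.5), and its end corner in the side view is (467.2,262).
- Fence: top edge runs from (452.8,117.5) to (456.3,171).
- Knob top: about (398,259.5) in the top view and (338,258.6) in the side view.
- Red blank: top corners at (218.8,243.8), (241.3,240.6), (249,295) and (226.3,298.8).

```bash
cat > h.py <<'E'
import numpy as np
D={n:np.load(f"{n}0.npz") for n in("top","side")}
def ray(n,p):
    d=D[n];E=d["extrinsics"];R=E[:3,:3];c=-R.T@E[:3,3]
    return c,R.T@np.array([(p[0]-d["cx"])/d["fx"],(p[1]-d["cy"])/d["fy"],1])
def onz(n,p,z):
    c,v=ray(n,p);return c+v*(z-c[2])/v[2]
def tri(a,b):
    A=0;B=0
    for n,p in(("top",a),("side",b)):
        c,v=ray(n,p);v=v/np.linalg.norm(v);M=np.eye(3)-np.outer(v,v);A=A+M;B=B+M@c
    return np.linalg.solve(A,B)
def proj(n,X):
    d=D[n];q=d["extrinsics"][:3,:3]@X+d["extrinsics"][:3,3];return d["fx"]*q[0]/q[2]+d["cx"],d["fy"]*q[1]/q[2]+d["cy"]
E
python3 - <<'E'
from h import *
np.set_printoptions(precision=4,suppress=True)
print("cams",ray("top",(0,0))[0],ray("side",(0,0))[0])
for p in((434.4,152.5),(453.1,152.5)):print("guide",onz("top",p,.159))
print("guide end tri",tri((434.4,152.5),(467.2,262)),onz("side",(467.2,262),.159))
a,b=onz("top",(452.8,117.5),.153),onz("top",(456.3,171),.153);print("fence",a,b)
print("yaw fence", np.arctan2(-(b-a)[1]*-1,-(b-a)[0]*-1), (b-a))
print("knob",tri((398,259.5),(338,258.6)),onz("top",(398,259.5),.16),onz("side",(338,258.6),.16))
R=np.array([onz("top",p,.025) for p in((218.8,243.8),(241.3,240.6),(249,295),(226.3,298.8))])
print(R,R.mean(0),np.linalg.norm(R-np.roll(R,1,0),axis=1))
v=(R[0]+R[1]-R[2]-R[3]);print("blank yaw long from +x",np.arctan2(v[1],v[0]))
# tray edges for yaw: front edge of tray & slots
for p in((375,115+310/8),(375+420/8,115+300/8),(375,115+463/8),(375+620/8,115+445/8),(375,115+540/8),(375+525/8,115+525/8)):print("slot",onz("top",p,.135))
E
```

```text
cams [0.3617 0.0871 0.975 ] [ 0.2723 -0.6049  0.7051]
guide [ 0.6659 -0.1149  0.159 ]
guide [ 0.6661 -0.1505  0.159 ]
guide end tri [ 0.6668 -0.1158  0.1543] [ 0.6626 -0.12    0.159 ]
fence [ 0.7391 -0.1539  0.153 ] [ 0.6316 -0.1572  0.153 ]
yaw fence -3.1108192549025167 [-0.1074 -0.0033  0.    ]
knob [ 0.4606 -0.0425  0.1597] [ 0.46   -0.0423  0.16  ] [ 0.4612 -0.0428  0.16  ]
[[0.5078 0.3218 0.025 ]
 [0.5151 0.2736 0.025 ]
 [0.3984 0.2534 0.025 ]
 [0.39   0.3012 0.025 ]] [0.4528 0.2875 0.025 ] [0.1195 0.0487 0.1184 0.0485]
blank yaw long from +x 0.17177345085321277
slot [ 0.6714 -0.0043  0.135 ]
slot [ 0.6747 -0.1073  0.135 ]
slot [ 0.6326 -0.004   0.135 ]
slot [ 0.6383 -0.1552  0.135 ]
slot [ 0.6133 -0.0038  0.135 ]
slot [ 0.618  -0.1315  0.135 ]
```

```bash
python3 -m crank '{"travel":[[1.4,-4.4,0.4],[2.8,-8.8,0.8],[4.2,-13.2,1.2],[5.6,-17.6,1.5],[7,-22,1.5]],"turn":[[0,0,2],[0,0,4],[0,0,6],[0,0,8],[0,0,10]],"gripper":[0.2,0.5,0.55,0.55,0.55]}' 20
python3 -m crank '{"travel":[[1.4,-4.4,0],[2.8,-8.8,0],[4.2,-13.2,0],[5.6,-17.6,0],[7,-22,0]],"turn":[[0,0,2],[0,0,4],[0,0,6],[0,0,8],[0,0,10]],"gripper":[0.55,0.55,0.55,0.55,0.55]}'
python3 -m crank '{"travel":[[1.2,-4,0],[2.4,-8,0],[3.6,-12,0],[4.8,-16,0],[5.1,-16.6,0]],"turn":[[0,0,2],[0,0,4],[0,0,6],[0,0,7.6],[0,0,7.6]],"gripper":[0.55,0.55,0.55,0.55,0.55]}'
```

```text
clock: 0.6
position: [0.3404, 0.3418, 0.2222]
tool_rot: [3.141, 0.0, 2.871]
force: [1.4, 0.0, -0.9]
grip_width: 0.0384
finger_force: 0.0
clock: 1.1
position: [0.4102, 0.1217, 0.222]
tool_rot: [3.141, 0.0, 3.045]
force: [1.6, 0.9, -0.8]
grip_width: 0.0383
finger_force: 0.0
clock: 1.6
position: [0.4615, -0.0468, 0.222]
tool_rot: [-3.14, 0.0, -3.111]
force: [-0.2, 0.5, 0.4]
grip_width: 0.0381
finger_force: 0.0
```

```bash
python3 -m crank '{"travel":[[0,0,0],[0,0,-2.5],[0,0,-5],[0,0,-7],[0,0,-8.4]],"turn":[[0,0,0],[0,0,0],[0,0,0],[0,0,0],[0,0,0]],"gripper":[0.55,0.55,0.55,0.55,0.55]}'
python3 -m crank '{"travel":[[0,0,0],[0,0,0],[0,0,0],[0,0,0],[0,0,0]],"turn":[[0,0,0],[0,0,0],[0,0,0],[0,0,0],[0,0,0]],"gripper":[0.7,0.8,0.9,1,1]}' 25
python3 - <<'E'
from workcell import bot
import cv2
ims=[]
for n,(x,y,w,h) in (("top",(350,200,90,100)),("side",(300,210,90,100))):
    p=bot.grab_frame(n)["pixels"][:,:,::-1];ims.append(cv2.resize(p[y:y+h,x:x+w],None,fx=4.4,fy=4.4,interpolation=2))
cv2.imwrite("pics/k.png",cv2.hconcat(ims))
E
```

```text
clock: 2.1
position: [0.4603, -0.0407, 0.1367]
tool_rot: [3.141, -0.001, -3.105]
force: [0.5, -0.9, 0.5]
grip_width: 0.0386
finger_force: 0.0
clock: 2.6
position: [0.4613, -0.0423, 0.1385]
tool_rot: [3.142, 0.001, -3.107]
force: [-0.4, 1.0, 0.4]
grip_width: 0.0
finger_force: 0.0
```

View pics/k.png

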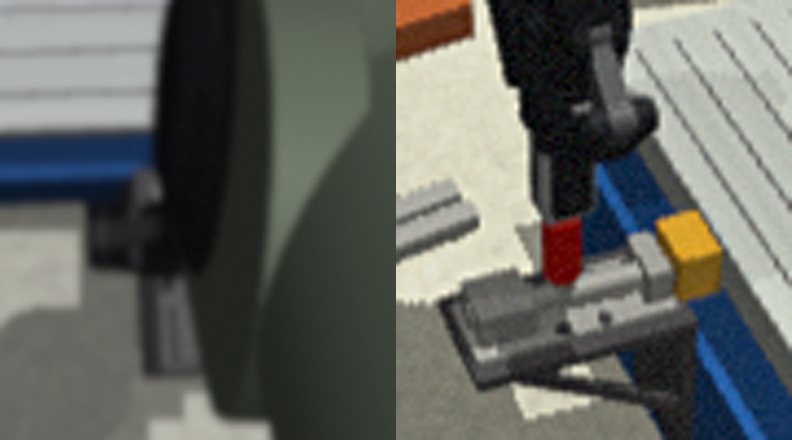

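The picture shows the fingers shut at side crop (565,215), just above or behind the knob, which is fully visible below them at (562,250). They missed it. I'll check the TCP projection against the images.

```bash
python3 - <<'E'
from h import *
from workcell import bot
s=bot.observe();print(s["position"],s["force"],s["grip_width"],s["qpos"])
for n in("top","side"):
  print(n,"start",proj(n,np.array([.27,.5633,.2065])),"now",proj(n,np.array(s["position"])), "now+2cm",proj(n,np.array(s["position"])+[0,0,.02]))
import cv2
p=bot.grab_frame("side")["pixels"][:,:,::-1]
a=cv2.resize(p[180:300,290:380],None,fx=5,fy=5,interpolation=2)
b=cv2.resize(cv2.imread("pics/side0.png")[0:120,130:200],None,fx=5,fy=5,interpolation=2)
cv2.imwrite("pics/k2.png",cv2.hconcat([a,b]))
E
```

```text
[ 0.46119297 -0.04234106  0.13827351] [ 0.55155396 -0.29626245  0.27464294] 0.0002595530082125462 [-0.1547042   0.37272751  0.14858208  2.08723996 -0.08519145  0.68664496
  1.65538338]
top start (np.float64(43.04123368637897), np.float64(366.3303483810753)) now (np.float64(396.2065126931257), np.float64(260.22573802887916)) now+2cm (np.float64(397.8648940636618), np.float64(258.95601061852926))
side start (np.float64(185.72097036722266), np.float64(105.1019440470237)) now (np.float64(337.96736832648116), np.float64(267.7318477413653)) now+2cm (np.float64(337.90932536359884), np.float64(259.19401005108017))
```

View pics/k2.png

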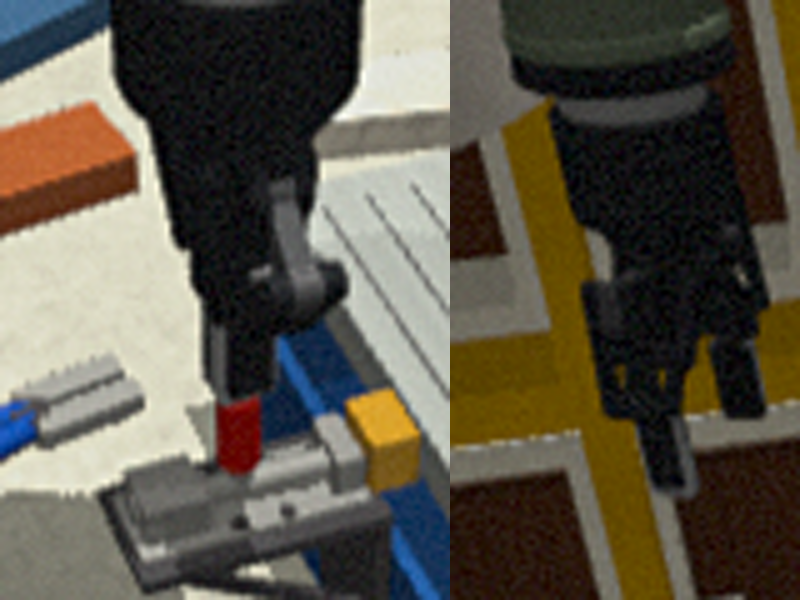

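```bash
python3 - <<'E'
from h import *
u=np.array([.431,.902,0]);c=np.array([.27,.5633,0])
for z in(.2065,.22,.235,.25):
  for s in(-1,1):
    print(z,s,[np.round(proj(n,c+s*.0425*u+[0,0,z]),1).tolist() for n in("top","side")])
import cv2
b=cv2.resize(cv2.imread("pics/top0.png")[320:420,0:90],None,fx=4,fy=4,interpolation=2)
c=cv2.resize(cv2.imread("pics/side0.png")[50:110,140:200],None,fx=6,fy=6,interpolation=2)
c=cv2.copyMakeBorder(c,0,40,0,0,0)
cv2.imwrite("pics/k3.png",cv2.convertScaleAbs(cv2.hconcat([b,c]),alpha=2.2,beta=10))
E
```

```text
0.2065 -1 [[65.0, 377.7], [179.4, 112.7]]
0.2065 1 [[21.2, 355.0], [191.7, 97.9]]
0.22 -1 [[60.2, 378.9], [178.1, 107.4]]
0.22 1 [[15.7, 355.8], [190.6, 92.8]]
0.235 -1 [[54.7, 380.3], [176.7, 101.4]]
0.235 1 [[9.3, 356.7], [189.4, 87.1]]
0.25 -1 [[48.9, 381.7], [175.3, 95.4]]
0.25 1 [[2.6, 357.6], [188.1, 81.2]]
```

View pics/k3.png

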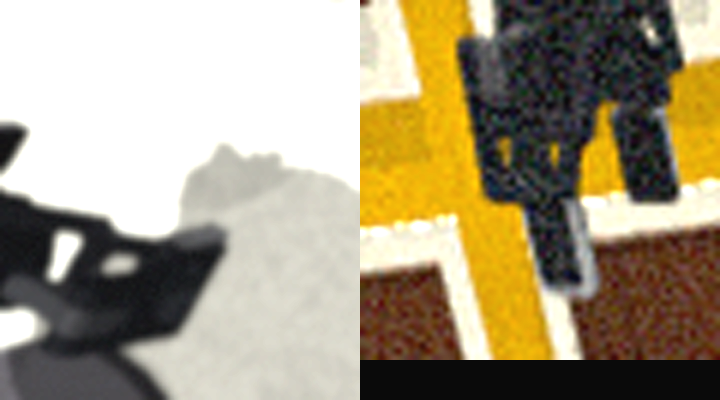

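The near fingertip at start was at side (174,98), so the real fingertips sit about 20 mm short of the reported TCP. That agrees with the shut fingers being on top of the knob now. I'll open, drop 18 mm and close again.

```bash
python3 -m crank '{"travel":[[0,0,0],[0,0,0],[0,0,-0.6],[0,0,-1.2],[0,0,-1.8]],"turn":[[0,0,0],[0,0,0],[0,0,0],[0,0,0],[0,0,0]],"gripper":[0.55,0.55,0.55,0.55,0.55]}'
python3 -m crank '{"travel":[[0,0,0],[0,0,0],[0,0,0],[0,0,0],[0,0,0]],"turn":[[0,0,0],[0,0,0],[0,0,0],[0,0,0],[0,0,0]],"gripper":[0.7,0.8,0.9,1,1]}' 25
```

```text
clock: 3.25
position: [0.4609, -0.0424, 0.1193]
tool_rot: [-3.142, -0.0, -3.107]
force: [1.0, -0.4, 0.6]
grip_width: 0.0386
finger_force: 0.0
clock: 3.75
position: [0.461, -0.0424, 0.12]
tool_rot: [-3.142, -0.0, -3.107]
force: [-0.2, -0.9, -4.2]
grip_width: 0.0149
finger_force: 24.4
```

```bash
python3 -m crank '{"travel":[[0.5,0.02,0],[1,0.04,0],[1.5,0.05,0],[2,0.07,0],[2.4,0.08,0]],"turn":[[0,0,0],[0,0,0],[0,0,0],[0,0,0],[0,0,0]],"gripper":[1,1,1,1,1]}'
python3 -m crank '{"travel":[[0.2,0,0],[0.4,0.01,0],[0.6,0.02,0],[0.8,0.03,0],[0.8,0.03,0]],"turn":[[0,0,0],[0,0,0],[0,0,0],[0,0,0],[0,0,0]],"gripper":[1,1,1,1,1]}'
```

```text
clock: 4.25
position: [0.4856, -0.0415, 0.12]
tool_rot: [3.142, 0.0, -3.107]
force: [-2.9, 0.1, -2.3]
grip_width: 0.0148
finger_force: 24.6
clock: 4.75
position: [0.4902, -0.0413, 0.1193]
tool_rot: [3.141, -0.006, -3.107]
force: [-18.4, 0.6, 3.5]
grip_width: 0.0147
finger_force: 25.7
```

Bolt travelled 29 mm and stopped against 18 N, so it is home. Releasing, then moving above the blank.

```bash
python3 -m crank '{"travel":[[0,0,0],[0,0,0],[0,0,3],[0,0,7],[0,0,10]],"turn":[[0,0,0],[0,0,0],[0,0,0],[0,0,0],[0,0,0]],"gripper":[0.5,0.5,0.5,0.3,0.15]}'
python3 -m crank '{"travel":[[-0.7,4.5,0],[-1.4,9,0],[-2.1,13.5,0],[-2.8,18,0],[-3.5,22.5,0]],"turn":[[0,0,1],[0,0,2],[0,0,4],[0,0,5],[0,0,6]],"gripper":[0.15,0.15,0.15,0.15,0.15]}'
python3 -m crank '{"travel":[[-0.7,4.5,-2],[-1.3,8.5,-4],[-1.5,10.2,-7],[-1.5,10.2,-10],[-1.5,10.2,-12]],"turn":[[0,0,1],[0,0,1.8],[0,0,1.8],[0,0,1.8],[0,0,1.8]],"gripper":[0.15,0.15,0.15,0.15,0.15]}'
python3 - <<'E'
from workcell import bot
import cv2
ims=[]
for n,(x,y,w,h) in (("top",(370,215,50,75)),("side",(235,130,120,150))):
    p=bot.grab_frame(n)["pixels"][:,:,::-1];ims.append(cv2.resize(p[y:y+h,x:x+w],None,fx=600/h,fy=600/h,interpolation=2)[:600])
cv2.imwrite("pics/b.png",cv2.hconcat([cv2.resize(ims[0],(310,600)),ims[1]]))
s=bot.observe();print(s["position"])
E
```

```text
clock: 5.25
position: [0.4939, -0.0413, 0.2223]
tool_rot: [-3.142, 0.002, -3.107]
force: [-0.6, 1.1, 0.4]
grip_width: 0.0701
finger_force: 0.0
clock: 5.75
position: [0.4581, 0.1858, 0.2205]
tool_rot: [3.141, 0.002, -3.001]
force: [1.0, -0.6, -0.6]
grip_width: 0.0727
finger_force: 0.0
clock: 6.25
position: [0.4427, 0.2865, 0.0983]
tool_rot: [-3.142, -0.0, -2.969]
force: [-0.5, 0.3, 0.7]
grip_width: 0.0725
finger_force: 0.0
[0.44226228 0.28540948 0.09803053]
```

View pics/b.png

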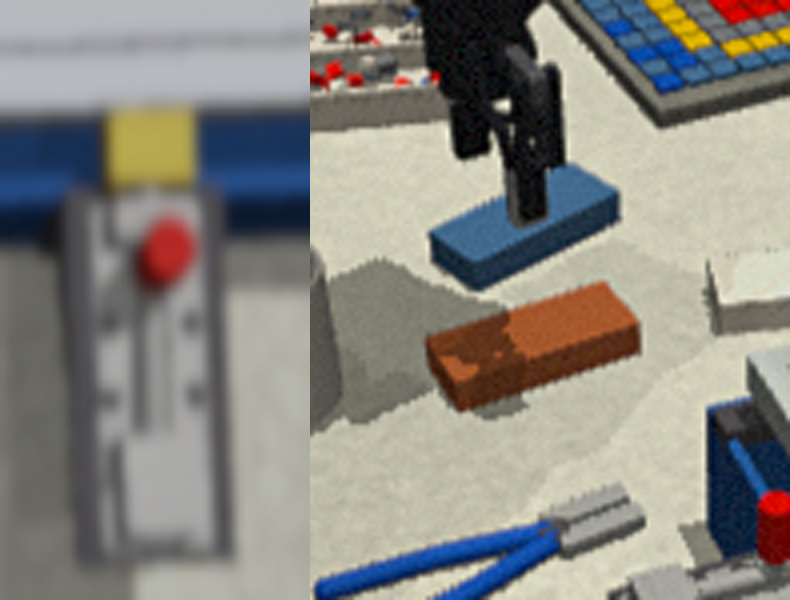

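The top crop shows the bolt home: the knob is now at crop (165,245), next to the keeper. The side view has the gripper over the red blank, near fingertip at side pixel (289,186).

```bash
python3 - <<'E'
from h import *
for z in(.10,.11,.12,.13,.14):print(z,proj("side",np.array([.4485,.250,z])))
E
```

```text
0.1 (np.float64(290.13259982177266), np.float64(195.36764943823448))
0.11 (np.float64(289.81517988700966), np.float64(191.6384710451902))
0.12 (np.float64(289.4938191799976), np.float64(187.86299485823469))
0.13 (np.float64(289.168443855239), np.float64(184.04035331045174))
0.14 (np.float64(288.8389782106006), np.float64(180.1696570224154))
```

```bash
python3 -m crank '{"travel":[[0,0.05,-3],[0,0.05,-6],[0,0.05,-8.5],[0,0.05,-10],[0,0.05,-11]],"turn":[[0,0,0],[0,0,0],[0,0,0],[0,0,0],[0,0,0]],"gripper":[0.15,0.15,0.15,0.15,0.15]}'
python3 -m crank '{"travel":[[0,0,0],[0,0,0],[0,0,0],[0,0,0],[0,0,0]],"turn":[[0,0,0],[0,0,0],[0,0,0],[0,0,0],[0,0,0]],"gripper":[0.3,0.45,0.6,0.8,0.8]}' 60
```

```text
clock: 6.85
position: [0.4437, 0.2866, -0.01]
tool_rot: [3.141, 0.001, -2.971]
force: [-0.1, 0.6, 1.1]
grip_width: 0.0724
finger_force: 0.0
clock: 7.35
position: [0.4437, 0.2866, -0.0086]
tool_rot: [3.141, 0.002, -2.971]
force: [-1.2, -1.6, 9.1]
grip_width: 0.0482
finger_force: 62.5
```

```bash
python3 -m crank '{"travel":[[0,0,2],[0,0,6],[0,0,10.5],[0,0,15],[0.5,-1,19]],"turn":[[0,0,0],[0,0,0],[0,0,0],[0,0,0],[0,0,0]],"gripper":[0.8,0.8,0.8,0.8,0.8]}'
python3 -m crank '{"travel":[[1.5,-2.5,1],[3,-5,2],[4.5,-8,2],[6,-11,2],[7.5,-14,2]],"turn":[[0,0,-8],[0,0,-16],[0,0,-24],[0,0,-32],[0,0,-40]],"gripper":[0.8,0.8,0.8,0.8,0.8]}'
python3 -m crank '{"travel":[[1.5,-3,0],[3,-6,0],[4.5,-9,0],[6,-12,0],[7.5,-15,0]],"turn":[[0,0,-8],[0,0,-16],[0,0,-24],[0,0,-32],[0,0,-40]],"gripper":[0.8,0.8,0.8,0.8,0.8]}'
python3 -m crank '{"travel":[[1,-2,0],[2,-4,0],[2.9,-6,0],[2.9,-6,0],[2.9,-6,0]],"turn":[[0,0,-7],[0,0,-14],[0,0,-17.8],[0,0,-17.8],[0,0,-17.8]],"gripper":[0.8,0.8,0.8,0.8,0.8]}'
python3 - <<'E'
from workcell import bot
s=bot.observe();print(s["position"],s["tool_rot"],s["qpos"],s["force"],s["moment"])
E
```

```text
clock: 7.85
position: [0.4476, 0.2772, 0.1832]
tool_rot: [3.14, 0.001, -2.969]
force: [1.4, 0.2, -5.0]
grip_width: 0.0475
finger_force: 64.3
clock: 8.35
position: [0.5234, 0.135, 0.201]
tool_rot: [3.14, 0.0, 2.609]
force: [0.2, -0.6, -4.3]
grip_width: 0.0481
finger_force: 64.3
clock: 8.85
position: [0.5984, -0.0149, 0.2009]
tool_rot: [3.141, -0.0, 1.911]
force: [0.9, -0.1, -4.2]
grip_width: 0.0479
finger_force: 64.3
clock: 9.35
position: [0.6269, -0.0738, 0.2004]
tool_rot: [3.141, -0.001, 1.606]
force: [-0.4, 0.9, -3.2]
grip_width: 0.048
finger_force: 64.3
[ 0.626858   -0.07377215  0.20037455] [ 3.14149524e+00 -5.49781453e-04  1.60591064e+00] [-0.28933823  0.58515004  0.48210173  1.60848658 -0.30523039  1.02351436
  0.31962367] [-0.43298228  0.86764578 -3.17918053] [ 0.06965976 -0.05742729  0.05132794]
```

```bash
python3 -m crank '{"travel":[[0,0,-2],[0,0,-4],[0,0,-5.5],[0,0,-6.3],[0,0,-6.8]],"turn":[[0,0,0],[0,0,0],[0,0,0],[0,0,0],[0,0,0]],"gripper":[0.8,0.8,0.8,0.8,0.8]}'
python3 -m crank '{"travel":[[0,0,-0.2],[0,0,-0.4],[0,0,-0.6],[0,0,-0.6],[0,0,-0.6]],"turn":[[0,0,0],[0,0,0],[0,0,0],[0,0,0],[0,0,0]],"gripper":[0.8,0.8,0.8,0.8,0.8]}'
```

```text
clock: 9.85
position: [0.627, -0.0734, 0.1317]
tool_rot: [-3.141, -0.0, 1.606]
force: [-0.5, -0.2, -3.7]
grip_width: 0.0478
finger_force: 64.3
clock: 10.35
position: [0.6274, -0.0738, 0.1265]
tool_rot: [3.141, -0.0, 1.606]
force: [-0.6, 0.0, 1.9]
grip_width: 0.0479
finger_force: 64.9
```

```bash
python3 -m crank '{"travel":[[0.01,-0.3,0],[0.02,-0.6,0],[0.03,-0.8,0],[0.03,-0.9,0],[0.03,-1.0,0]],"turn":[[0,0,0],[0,0,0],[0,0,0],[0,0,0],[0,0,0]],"gripper":[0.8,0.8,0.8,0.8,0.8]}'
python3 -m crank '{"travel":[[0.3,0,0],[0.6,0.02,0],[0.7,0.02,0],[0.8,0.03,0],[0.9,0.03,0]],"turn":[[0,0,0],[0,0,0],[0,0,0],[0,0,0],[0,0,0]],"gripper":[0.8,0.8,0.8,0.8,0.8]}'
```

```text
clock: 10.85
position: [0.6279, -0.0835, 0.1264]
tool_rot: [3.141, -0.001, 1.606]
force: [0.3, 5.6, 5.8]
grip_width: 0.0477
finger_force: 65.4
clock: 11.35
position: [0.6358, -0.0845, 0.1265]
tool_rot: [-3.141, 0.0, 1.605]
force: [-7.0, 0.8, 10.4]
grip_width: 0.048
finger_force: 65.8
```

```bash
python3 -m crank '{"travel":[[0.1,0,0.05],[0.2,0,0.05],[0.3,0,0.05],[0.4,0,0.05],[0.5,0,0.05]],"turn":[[0,0,0],[0,0,0],[0,0,0],[0,0,0],[0,0,0]],"gripper":[0.8,0.8,0.8,0.8,0.8]}'
python3 -m crank '{"travel":[[0,-0.1,0],[0,-0.2,0],[0,-0.3,0],[0,-0.4,0],[0,-0.5,0]],"turn":[[0,0,0],[0,0,0],[0,0,0],[0,0,0],[0,0,0]],"gripper":[0.8,0.8,0.8,0.8,0.8]}'
```

```text
clock: 11.85
position: [0.6413, -0.0836, 0.1265]
tool_rot: [-3.141, 0.0, 1.606]
force: [-7.5, -0.3, 3.9]
grip_width: 0.0482
finger_force: 65.2
clock: 12.35
position: [0.6414, -0.0869, 0.1265]
tool_rot: [-3.141, -0.002, 1.606]
force: [-5.4, 10.0, 4.6]
grip_width: 0.048
finger_force: 65.2
```

```bash
python3 -m crank '{"travel":[[0.05,0,0],[0.1,0,0],[0.1,0,0],[0.15,0,0],[0.15,0,0]],"turn":[[0,0,0],[0,0,0],[0,0,0],[0,0,0],[0,0,0]],"gripper":[0.8,0.8,0.8,0.8,0.8]}'
python3 -c "
from workcell import bot
s=bot.observe();print(s['position'],s['force'],s['moment'])"
```

```text
clock: 12.85
position: [0.6415, -0.087, 0.1264]
tool_rot: [-3.139, -0.002, 1.606]
force: [-13.3, 8.9, 11.9]
grip_width: 0.0478
finger_force: 66.0
[ 0.64154459 -0.08696806  0.12641936] [-13.28768548   8.86474822  11.86718304] [ 1.68307818  3.07906701 -0.3914071 ]
```

```bash
python3 -m crank '{"travel":[[0,-0.05,0.05],[0,-0.1,0.05],[0,-0.1,0.05],[0,-0.1,0.05],[0,-0.1,0.05]],"turn":[[0,0,0],[0,0,0],[0,0,0],[0,0,0],[0,0,0]],"gripper":[0.8,0.8,0.8,0.8,0.8]}'
python3 - <<'E'
from workcell import bot
import cv2
ims=[]
for n,(x,y,w,h) in (("top",(370,120,100,150)),("side",(370,190,170,150))):
    p=bot.grab_frame(n)["pixels"][:,:,::-1];cv2.imwrite(f"pics/{n}f.png",p)
    ims.append(cv2.resize(p[y:y+h,x:x+w],None,fx=4,fy=4,interpolation=2) if n=="side" else cv2.resize(p[y:y+h,x:x+w],(120,600)))
cv2.imwrite("pics/f.png",cv2.hconcat(ims))
s=bot.observe();print(s['position'],s['force'],s['moment'])
E
```

```text
clock: 13.35
position: [0.6416, -0.087, 0.1265]
tool_rot: [-3.138, -0.003, 1.607]
force: [-12.4, 10.8, 6.6]
grip_width: 0.0482
finger_force: 65.4
[ 0.64158348 -0.08704572  0.12648007] [-12.20858675  11.09470401   5.82343081] [ 2.38931     2.53407197 -0.46453042]
```

View pics/f.png

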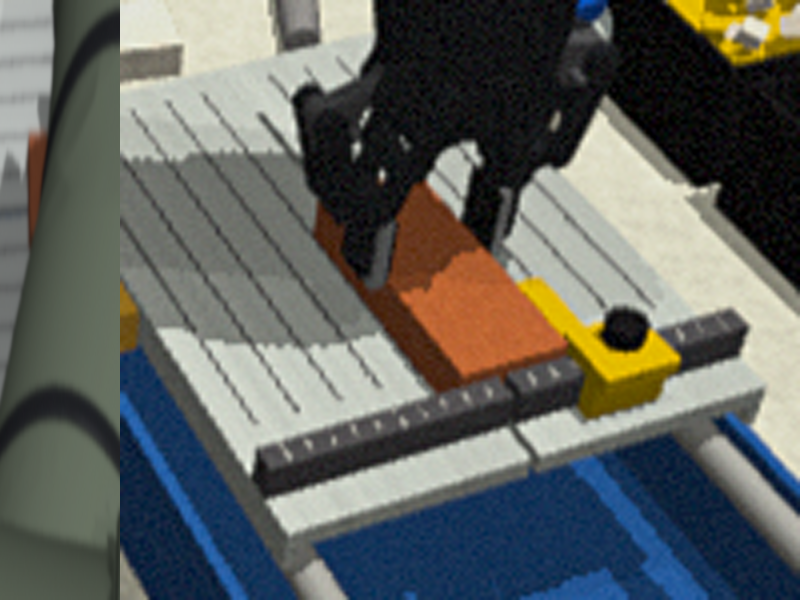

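The blank lies flat, with its end along the fence at crop (440–575,385–350) and its long side against the yellow leg at (525–570,285–345). I'll press slightly more in y, check that nothing has shifted, and hand in.

```bash
python3 -m crank '{"travel":[[0,-0.05,0],[0.05,-0.1,0],[0.05,-0.15,0],[0.05,-0.15,0],[0.05,-0.15,0]],"turn":[[0,0,0],[0,0,0],[0,0,0],[0,0,0],[0,0,0]],"gripper":[0.8,0.8,0.8,0.8,0.8]}'
python3 - <<'E'
from workcell import bot
import cv2
a=cv2.imread("pics/side0.png");b=bot.grab_frame("side")["pixels"][:,:,::-1].copy()
for nm,(x,y,w,h) in dict(clamp=(484,262,30,24),fenceend=(505,265,25,15),traycorner=(430,295,40,25),knob=(325,250,60,35)).items():
    r=cv2.matchTemplate(b[y-12:y+h+12,x-12:x+w+12],a[y:y+h,x:x+w],cv2.TM_CCOEFF_NORMED);_,m,_,l=cv2.minMaxLoc(r);print(nm,m,l[0]-12,l[1]-12)
s=bot.observe();print(s['position'],s['tool_rot'],s['force'],s['moment'])
E
```

```text
clock: 13.95
position: [0.6416, -0.0873, 0.1265]
tool_rot: [-3.137, -0.005, 1.607]
force: [-16.9, 17.4, 11.2]
grip_width: 0.0476
finger_force: 65.8
clamp 0.9933234453201294 1 1
fenceend 0.9957062005996704 1 1
traycorner 0.9953588843345642 1 1
knob 0.7093888521194458 0 0
[ 0.64164816 -0.08723901  0.12647864] [-3.13731496 -0.0051289   1.60718417] [-16.05538866  17.11428271  10.11171187] [ 3.72193565  3.51058177 -0.58012296]
```

```bash
python3 -c "
from workcell import bot
print(bot.job_done())"
```

```text
the job is handed in; nothing more can be done
None
```

The job is handed in at about 14 s of the 58 s: the bolt is home, and the red blank is still gripped, flat on the tray, pressed at about 16 N against the guide and 17 N against the fence; tray and guide together shifted about 1 pixel in the side view (roughly the bolt's 2 mm play).

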